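# Sort the shoe-care things on the entryway bench

### The arm

A 6-joint arm with a two-finger parallel gripper is mounted at the origin on the work surface. World frame = base frame: x ahead of the robot, y to its left, z up, the work surface at z = 0. Lengths are in m, angles in degrees, forces in N, time in s.
With the tool pointing down it reaches from about 0.3 to 0.75 m from the base axis. Payload 8.5 kg.
Tool frame: the origin (TCP) lies midway between the tips of the shut fingers; the grasp point (between the pads) lies 19 mm behind it; z points along the fingers, y is the line along which they close (so a half turn about z gives the same grasp; the last joint's range is limited). The gripper opens to 88 mm and grips with 3 to 60 N. Pads are 18 mm wide; open, the fingers measure 123 mm over their backs; the gripper's body (75 mm by 187 mm) begins 45 mm behind the grasp point.
Start: joints at [58.367, 21.807, 74.336, -0, 83.858, -12.336], TCP at [0.182, 0.519, 0.239] pointing down, gripper open.
Joint ranges: [-178.18, 178.18], [-50.72, 133.34], [12.68, 142.11], [-81.47, 261.47], [9.98, 163.14], [-165.26, 165.26]. Speed limits (degrees/s): [136.94, 136.94, 180, 180, 180, 180].

### API

Orientations are given as [roll, pitch, yaw] about the fixed x, y, z axes, in that order (R = Rz(yaw) Ry(pitch) Rx(roll)).
In Python, from station import readout, optics, job, search_frame, outline_of, spot_point gives the robot as it stands.
- The arm moves only by the tool servo_tool, never from a script. Its argument "increments" is text: rows parted by semicolons, each of 7 numbers parted by spaces: the turn, a rotation vector about the world's x, y, z scaled (see below), then the shift along the world's x, y, z scaled (see below), then the opening, from 0 (shut) to 1 (fully open). A call has 1 to 10 rows; each row shifts and turns the commanded pose from where the row before left it; what a row does not reach is not made up. The controller multiplies each number of a shift by 25 mm and each number of a turn by 6 degrees. A row lasts 1/12 s, in which the tool goes at most 41.7 mm and 7.16 degrees, less where a joint would pass 70% of its speed; a pose out of reach is approached as far as the arm can. A call with a number of a shift or a turn outside -1 to 1 is refused whole. A call with a gripper value outside its range is refused whole. The fingers move at their own pace and stop on an object; "force" is the grip in N (left out, the last holds). Time passes only in rows, so rows that do not move let the fingers close. It gives the time, the measured TCP pose, the force, the opening and the grip force at its end, in the units of the state.
- readout.state(): the state, without advancing time (a new reading comes with each control period).
- optics.camera(name): name is "scene" or "top" or "wrist"; returns the picture (384x512x3 uint8, blue, green, red); there is no depth.
- optics.camera_params(name): a dict with "intrinsics" (3x3 intrinsics, pixels), "R" (3x3) and "t" (3): a world point X has camera coordinates R X + t. Camera axes: x right, y down, z forward; pixel columns grow to the right and rows downward; lengths in m; the calibration is good to about 2 mm. A picture is of the moment at which its call begins: read the wrist's pose just before it. camera_params takes no time and is no camera call; for the wrist camera it gives the pose at the moment of the call.
- job.sign_off(): hands the job in; it is judged then, once.
Trained networks look in the newest picture that a camera, given by its name, has taken for a name from the list of things; names that differ only in an ending like _2 or _b are one class to them, and where a whole thing is asked for, a point or a joint stands for the part that bears it (a point fixed in the world has none). Each returns a list of dicts, best first, with "p" (0 to 1); they miss things now and then, are a little off and sometimes report something else, mostly with a low value. They report only what shows in the picture. A call takes as long as a camera call. They do not tell look-alikes from the thing itself.
- search_frame(camera, query): "point" ([row, column] in pixels, amid what is visible of it).
- outline_of(camera, query): "mask" (384x512 bool, what is visible of it) and "point" ([row, column] in pixels, amid what is visible of it).
- spot_point(camera, query): "point" ([row, column] in pixels: a listed point, or the origin of a listed thing).
The state is a dict: "time": time; "joint_pos": joint angles; "joint_velocities": joint speeds; "effort": joint torques, N m; "ee_pos": TCP position; "orientation": TCP orientation; "wrist_force": force on the tool from outside, world axes, zero at the start; "ft_torque": the same for the moment, N m; "grip_width": finger opening in m; "gripper_force": force on a finger pad.
Only numpy, scipy, OpenCV 4.12 (cv2) and the standard library are available. Lean on these libraries where they do the work, as an engineer would, in place of code of your own. Each camera call takes 0.05 s, during which the arm holds its last target. There are 200 camera calls.

### The job

Put the shoe-care things away by kind: both polish tins standing flat side by side inside the oval pewter tray, both brushes lying bristles down side by side inside the square-cornered plywood tray, and the loose cedar plank flat on top of the pile of cedar planks, squarely in line with it. The pile's height differs from time to time, so lower the plank until it touches rather than dropping it. Leave the boot tree and the shoehorn where they lie.

Things in the scene. Friction and masses are not known exactly. Their poses are not given: they have to be found in the camera images.
- large_tin: large polish tin, a closed bare-metal cylinder 60 mm in diameter and 30 mm tall, standing upright; origin at the centre of its underside, z up
- small_tin: small polish tin, a closed bare-metal cylinder 44 mm in diameter and 30 mm tall, standing upright; origin at the centre of its underside, z up
- large_brush: large shoe brush standing on its bristles: 110 mm long (its x axis), 36 mm wide (y), 44 mm tall; the lower 24 mm are a rigid black bristle block (32 mm wide), the upper 20 mm a dark wooden back with half-round ends, to be gripped across its width; origin at the centre of the underside of the bristles, z up
- small_brush: small shoe brush standing on its bristles: 84 mm long (its x axis), 30 mm wide (y), 44 mm tall; the lower 24 mm are a rigid black bristle block (26 mm wide), the upper 20 mm a dark wooden back with half-round ends, to be gripped across its width; origin at the centre of the underside of the bristles, z up
- plank: loose cedar plank lying by itself flat on the bench, in the row of loose things nearer the robot (the trays and the pile stand beyond that row), pale wood with half-round ends and a small dark spot near its +x end: 118 mm long (its x axis), 46 mm wide (y), 14 mm thick; origin at the centre of its underside, z up; either end may point either way on the pile
- tray: fixed oval pewter tray (dark metal) with straight sides and half-round ends: inside 96 mm wide (its x axis) and 196 mm long (y) between the rims; origin at the centre of its underside, z up; the floor lies 4 mm above the origin and the rounded rim, 8 mm thick, rises to 10 mm above the origin
- caddy: fixed low rectangular plywood tray: outside 152 mm (its x axis) by 202 mm (y) by 18 mm tall, walls and floor 6 mm thick, inside 140 by 190 mm; origin at the centre of its underside, z up; the floor lies 6 mm above the origin; both brushes fit side by side with their length along x
- pile: fixed pile of cedar planks like the loose one, 118 mm long (its x axis) and 46 mm wide (y); origin at the centre of the TOP face of the pile, where the loose plank is to lie; the top is 28 to 46 mm above the bench, different each time
- boot_tree: bystander: blond birch boot tree lying on the bench, two rounded wooden parts on a brass rod, 250 mm long (its x axis), 72 mm wide and 72 mm tall; origin at the middle of its underside
- shoehorn: bystander: red enamel shoehorn lying flat on the bench, 218 mm long (its x axis), 38 mm wide, 7 mm tall; origin near the middle of its underside
Things that resemble listed ones, but are neither listed nor needed, are in the scene too. What is shaped like the large_brush but yellow is not meant.

How it is judged:
By the outcome, as a careful person would: the job done as asked, in the order asked, and still so for the second after the job is handed in, with the robot touching nothing.
It also fails if it takes over 128 s, if anything falls off the work surface, if the arm or the gripper's body presses on something with over 40 N, if the wrist force passes 120 N, or if a joint passes its speed limit or range.

## Working session

There is one attempt and no reset: what is moved stays moved. The work goes in short steps, Python scripts to look and compute and a tool call to move; the robot and the scene stay as the last step left them, time stands still between calls to the robot, and variables do not carry over. Pictures are saved under pics/ and viewed, at most 14 in all, crops included, and the job is handed in when it is done.

Besides the shell and the picture viewer there is one more tool, called after "Request:" as name(argument=value, ...) on one line, values as JSON. servo_tool: Moves the arm, as the interface text tells. Shifts and turns lie within -1 to 1; 1 stands for 25 mm of shift or 6 degrees of turn. Its arguments: {"type":"object","properties":{"increments":{"type":"string"},"force":{"type":"number"}},"required":["increments"]}

```bash
mkdir -p pics; ls; cat > h.py <<'E'
import numpy as np, cv2
from station import readout, optics, job, search_frame, outline_of, spot_point
def ray(cam,p,z,P=None):
    P=P or optics.camera_params(cam); K,R,t=[np.array(P[k]) for k in("intrinsics","R","t")]
    d=R.T@np.linalg.solve(K,[p[1],p[0],1.]); c=-R.T@t
    return c+d*(z-c[2])/d[2]
def proj(cam,X,P=None):
    P=P or optics.camera_params(cam); K,R,t=[np.array(P[k]) for k in("intrinsics","R","t")]
    v=K@(R@np.array(X,float)+t); return v[1]/v[2],v[0]/v[2]
def maskpose(cam,m,z,P=None):
    "project mask to plane z, min-area rectangle: centre, long side, short side, yaw of long side"
    c,_=cv2.findContours(m.astype('uint8'),0,1); c=max(c,key=cv2.contourArea)[:,0]
    w=np.array([ray(cam,(q[1],q[0]),z,P)[:2] for q in c])
    (x,y),(a,b),ang=cv2.minAreaRect((w*1000).astype('float32'))
    if a<b:a,b,ang=b,a,ang+90
    return np.round([x,y,a,b,(ang+90)%180-90],1)
E
python3 - <<'E'
from h import *
for c in("top","scene"):
    im=optics.camera(c); cv2.imwrite(f"pics/{c}0.png",cv2.resize(im,None,fx=1.5,fy=1.5)); 
    if c=="top":
        for n,z in dict(large_tin=.03,small_tin=.03,large_brush=.044,small_brush=.044,plank=.014,tray=.01,caddy=.018,pile=.037,boot_tree=.03,shoehorn=.005).items():
            for d in outline_of(c,n)[:4]:
                print(n,round(d["p"],2),np.round(d["point"]),maskpose(c,d["mask"],z))
P=optics.camera_params("top");print(-np.array(P["R"]).T@P["t"],readout.state()["time"])
E
```

```text
pics
large_tin 0.87 [216. 341.] [ 381.5 -292.9   62.    57.5  -88.5]
small_tin 0.55 [206. 202.] [413.5 156.2  43.3  35.7  47. ]
small_tin 0.34 [155. 332.] [ 588.8 -257.7  205.7  149.4  -88.1]
large_brush 0.61 [209. 292.] [ 418.5 -139.3  110.4   39.9  -30.2]
small_brush 0.74 [198. 249.] [440.4   3.1  79.8  31.9  18.1]
small_brush 0.31 [189. 405.] [ 493.6 -500.5  209.8   41.5  -12.4]
plank 0.97 [211. 152.] [387.9 304.9 115.2  50.3  -7.5]
tray 0.75 [140. 252.] [630.6  -1.4 208.5 118.2 -88. ]
caddy 0.6 [155. 333.] [ 593.6 -261.8  204.9  154.3  -88.4]
pile 0.7 [146. 174.] [597.4 251.8 120.8  51.5   1.8]
boot_tree 0.93 [160.  99.] [588.3 504.1 253.   76.8 -11.7]
shoehorn 0.75 [189. 408.] [ 500.9 -517.   217.2   41.3   -8.7]
shoehorn 0.22 [139. 254.] [635.3  -1.2 209.6 111.3 -85.1]
[0.28718395 0.02612579 1.15041339] 0.6
```

View pics/top0.png

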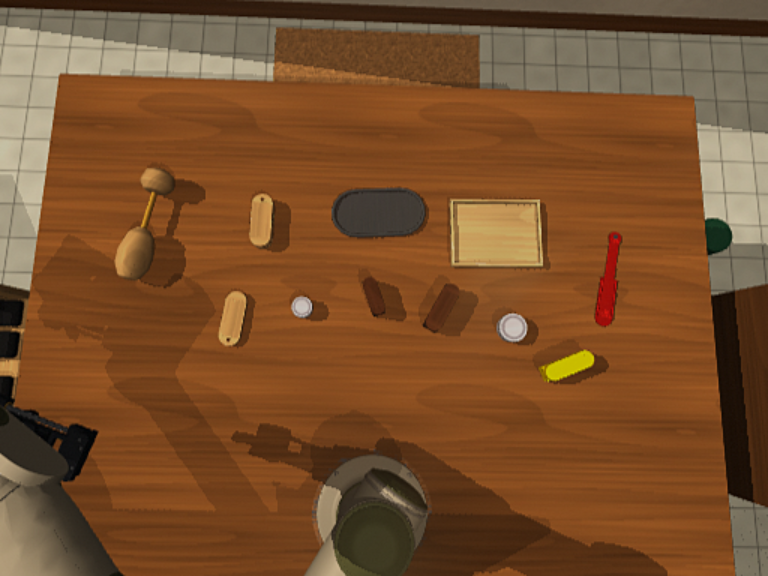

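View pics/scene0.png

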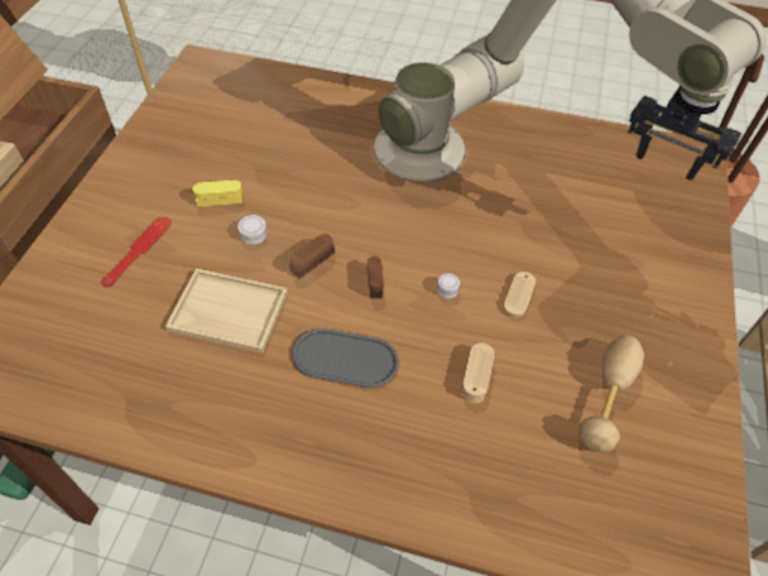

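The top view shows the large tin at (512,327), the small tin at (301,307), the dark brushes at (374,297) and (440,307), and the loose plank at (233,318). The pile is at (261,220), the oval tray at (379,212) and the caddy at (497,232). The yellow look-alike at (568,366) is not wanted. Of the two cedar planks, the one in the nearer row (233,318) is the loose one, and it is thin. The other casts a pile's shadow.

```bash
python3 - <<'E'
from h import *
c="scene"
im=optics.camera(c)
for n,z in dict(large_tin=.03,small_tin=.03,large_brush=.044,small_brush=.044,plank=.014,tray=.01,caddy=.018,pile=.037).items():
    for d in outline_of(c,n)[:2]:
        print(n,round(d["p"],2),np.round(d["point"]),maskpose(c,d["mask"],z))
im=optics.camera("top")
for n,z in dict(large_tin=0,small_tin=0,large_brush=0,small_brush=0,plank=0,tray=0,caddy=0).items():
    for d in spot_point("top",n)[:1]: print(n,round(d["p"],2),np.round(ray("top",d["point"],z)*1000))
s=readout.state();print(s["orientation"],s["ee_pos"],s["grip_width"],s["time"])
P=optics.camera_params("wrist");print(np.round(P["R"],2),-np.array(P["R"]).T@P["t"])
x=cv2.hconcat([im[180:250,125:175],im[120:190,150:200]]);cv2.imwrite("pics/c1.png",cv2.resize(x,None,fx=6,fy=6))
E
```

```text
large_tin 0.78 [151. 168.] [ 389.  -288.7   81.1   59.3   21. ]
large_tin 0.43 [185. 250.] [441.2   9.1 111.7  33.   19.9]
small_tin 0.64 [193. 293.] [425.4 158.9  59.9  40.4  11.2]
large_brush 0.72 [170. 209.] [ 432.4 -133.9  122.9   58.6  -28.8]
large_brush 0.68 [129. 145.] [ 320.2 -398.   108.7   78.6  -67.8]
small_brush 0.64 [252. 316.] [618.4 256.7 127.1  44.5  -2.9]
small_brush 0.48 [184. 250.] [452.6   9.9 102.1  31.1  15.8]
plank 0.73 [197. 347.] [391.5 306.9 127.3  48.5  -6.8]
plank 0.47 [236. 230.] [634.6   1.7 211.1 116.4 -86.8]
tray 0.57 [238. 232.] [ 6.352e+02 -1.000e-01  2.096e+02  1.168e+02 -8.520e+01]
caddy 0.66 [206. 154.] [ 596.1 -259.8  208.2  165.8  -88.4]
large_tin 0.56 [415. 156.   0.]
small_tin 0.7 [412. 148.   0.]
large_brush 0.82 [ 305. -408.    0.]
small_brush 0.63 [448.   7.   0.]
plank 0.91 [383. 314.   0.]
tray 0.77 [641.  -6.   0.]
caddy 0.8 [ 592. -262.    0.]
[-1.79999276e+02  2.06764030e-04  1.60702780e+02] [0.18175    0.51907283 0.23875457] 0.0884560136615424 1.45
[[ 0.33  0.94 -0.  ]
 [ 0.9  -0.32  0.31]
 [ 0.29 -0.1  -0.95]] [0.10589079 0.5462115  0.38527319]
```

View pics/c1.png

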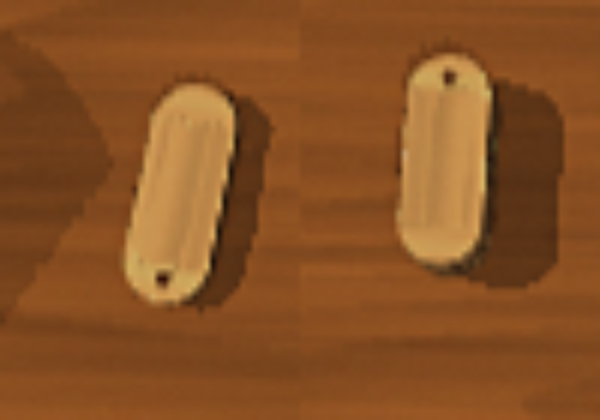

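The crop shows the loose plank on the left, with a thin shadow and its dark spot at the near end, and the tall pile on the right. I'll start with the small tin.

Request:
servo_tool(increments="0 0 .32 .6 -.97 0 1;0 0 .32 .6 -.97 0 1;0 0 .32 .6 -.97 0 1;0 0 .32 .6 -.97 0 1;0 0 .32 .6 -.97 0 1;0 0 .32 .6 -.97 0 1;0 0 .32 .6 -.97 0 1;0 0 .32 .6 -.97 0 1;0 0 .32 .6 -.97 0 1;0 0 .32 .6 -.97 0 1", force=15)

```text
time: 2.28
ee_pos: [0.3322, 0.2753, 0.2389]
orientation: [180.0, 0.0, -180.0]
wrist_force: [0.8, 0.9, 0.2]
grip_width: 0.088
gripper_force: 0.0
```

Request:
servo_tool(increments="0 0 0 .55 -.81 -.6 1;0 0 0 .55 -.81 -.6 1;0 0 0 .55 -.81 -.6 1;0 0 0 .55 -.81 -.6 1;0 0 0 .55 -.81 -.6 1;0 0 0 .55 -.81 -.6 1;0 0 0 0 0 0 1;0 0 0 0 0 0 1")

```text
time: 2.95
ee_pos: [0.4144, 0.1545, 0.1484]
orientation: [-180.0, -0.1, 179.8]
wrist_force: [-0.9, 1.0, -0.7]
grip_width: 0.0877
gripper_force: 0.0
```

```bash
cat >> h.py <<'E'
def look(n,z,name=None):
    s=readout.state();P=optics.camera_params("wrist");im=optics.camera("wrist")
    if name: cv2.imwrite(name,im)
    print(np.round(np.array(s["ee_pos"])*1000,1),np.round(s["orientation"],1),round(s["time"],1))
    for d in outline_of("wrist",n)[:3]:
        print(n,round(d["p"],2),np.round(d["point"]),maskpose("wrist",d["mask"],z,P),maskpose("wrist",d["mask"],0,P))
    for d in spot_point("wrist",n)[:2]: print("spot",round(d["p"],2),np.round(ray("wrist",d["point"],0,P)*1000,1))
    return im,P
E
python3 - <<'E'
from h import *
look("small_tin",.03,"pics/w1.png")
E
```

```text
[414.4 154.5 148.4] [-1.800e+02 -1.000e-01  1.798e+02] 3.0
small_tin 0.78 [192. 265.] [ 4.114e+02  1.599e+02  4.830e+01  4.330e+01 -3.000e-01] [ 4.201e+02  1.604e+02  5.380e+01  4.820e+01 -3.000e-01]
spot 0.9 [415.1 161.8   0. ]
spot 0.46 [634.3  -0.9   0. ]
```

View pics/w1.png

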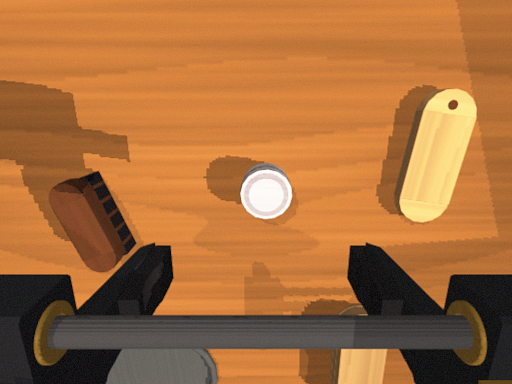

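The tin is centred at pixel (265,192), well between the fingers, at about (414,160) mm.

Request:
servo_tool(increments="0 0 0 0 .24 -.9 1;0 0 0 0 0 -1 1;0 0 0 0 0 -1 1;0 0 0 0 0 -1 1;0 0 0 0 0 -1 1;0 0 0 0 0 -.66 1;0 0 0 0 0 0 .4;0 0 0 0 0 0 .2;0 0 0 0 0 0 .2;0 0 0 0 0 0 .2", force=15)

```text
time: 3.93
ee_pos: [0.4149, 0.1615, 0.011]
orientation: [180.0, 0.1, 179.9]
wrist_force: [-0.8, 0.9, -0.0]
grip_width: 0.0637
gripper_force: 0.0
```

Request:
servo_tool(increments="0 0 0 0 0 0 .2;0 0 0 0 0 0 .2;0 0 0 0 0 0 .2;0 0 0 0 0 0 .2")

```text
time: 4.27
ee_pos: [0.4145, 0.1611, 0.0102]
orientation: [180.0, 0.1, 179.9]
wrist_force: [-1.0, 0.7, 5.4]
grip_width: 0.0435
gripper_force: 15.0
```

Request:
servo_tool(increments="0 0 0 0 0 .8 .2;0 0 0 0 0 1 .2;0 0 0 .8 -.4 .6 .2;0 0 0 1 -.5 0 .2;0 0 0 1 -.5 0 .2;0 0 0 1 -.5 0 .2;0 0 0 1 -.5 0 .2;0 0 0 1 -.5 0 .2;0 0 0 1 -.6 0 .2;0 0 0 1 -.64 0 .2")

```text
time: 5.1
ee_pos: [0.6101, 0.0569, 0.0695]
orientation: [180.0, -0.0, 179.9]
wrist_force: [0.3, 0.3, -0.6]
grip_width: 0.0436
gripper_force: 15.0
```

Request:
servo_tool(increments="0 0 0 .8 -.5 0 .2;0 0 0 0 0 -.8 .2;0 0 0 0 0 -.8 .2;0 0 0 0 0 0 .2;0 0 0 0 0 0 .2")

```text
time: 5.52
ee_pos: [0.6286, 0.0451, 0.0291]
orientation: [180.0, -0.1, 179.9]
wrist_force: [0.1, 0.4, 0.0]
grip_width: 0.0433
gripper_force: 15.0
```

```bash
python3 - <<'E'
from h import *
im=optics.camera("top")
for d in outline_of("top","tray")[:1]: print(d["p"],maskpose("top",d["mask"],.01))
look("tray",.01,"pics/w2.png");s=readout.state();print(s["wrist_force"],s["grip_width"])
E
```

```text
0.72 [620.1 -61.5 122.5  74.2 -36.7]
[629.6  45.2  30.9] [-1.800e+02  1.000e-01  1.799e+02] 5.6
tray 0.69 [207. 155.] [ 6.168e+02 -5.000e-01  2.088e+02  8.310e+01 -8.430e+01] [620.9  -3.3 221.2  88.1 -84.3]
spot 0.98 [6.35e+02 4.00e-01 0.00e+00]
[-0.65040449  0.37388039 -0.32794144] 0.04322708386433847
```

View pics/w2.png

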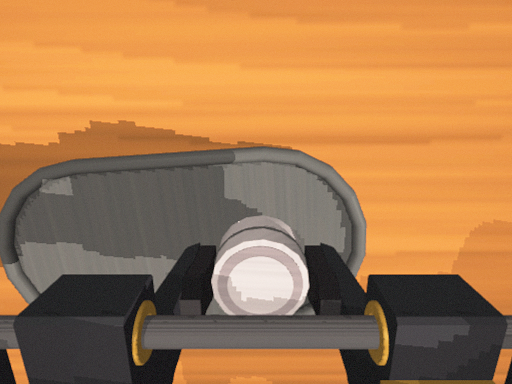

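The tin is held inside the tray's right half, at pixel (260,275). Now I'll lower it gently.

Request:
servo_tool(increments="0 0 0 0 0 -.3 .2;0 0 0 0 0 -.2 .2;0 0 0 0 0 -.08 .2;0 0 0 0 0 -.05 .2;0 0 0 0 0 0 .2;0 0 0 0 0 0 .2")

```text
time: 6.27
ee_pos: [0.629, 0.0452, 0.0143]
orientation: [180.0, -0.0, 179.9]
wrist_force: [-2.1, 0.3, 4.0]
grip_width: 0.0435
gripper_force: 15.0
```

Request:
servo_tool(increments="0 0 0 0 0 0 .58;0 0 0 0 0 0 .64;0 0 0 0 0 0 .64;0 0 0 0 0 .4 .64;0 0 0 0 0 .8 .64;0 0 0 0 0 1 1;0 0 0 -.5 -.8 1 1;0 0 0 -.7 -1 1 1;0 0 0 -.7 -1 .8 1;0 0 0 -.7 -1 0 1")

```text
time: 7.1
ee_pos: [0.5651, -0.0511, 0.1437]
orientation: [-179.9, 0.4, 179.9]
wrist_force: [0.8, -0.8, -0.7]
grip_width: 0.0866
gripper_force: 0.0
```

Request:
servo_tool(increments="0 0 0 -.7 -1 0 1;0 0 0 -.7 -1 0 1;0 0 0 -.7 -1 0 1;0 0 0 -.75 -1 0 1;0 0 0 -.75 -1 0 1;0 0 0 -.75 -1 0 1;0 0 0 -.8 -1 0 1;0 0 0 -.9 -1 0 1;0 0 0 -.9 -1 0 1;0 0 0 -.85 -.64 0 1")

```text
time: 7.93
ee_pos: [0.3681, -0.293, 0.1397]
orientation: [-179.9, 0.0, 179.9]
wrist_force: [-0.6, -1.0, 0.1]
grip_width: 0.088
gripper_force: 0.0
```

```bash
python3 - <<'E'
from h import *
look("large_tin",.03)
E
```

```text
[ 368.1 -293.   139.7] [-179.9    0.   179.9] 7.9
large_tin 0.58 [210. 262.] [ 3.776e+02 -2.920e+02  6.510e+01  5.910e+01 -1.000e-01] [ 3.882e+02 -2.920e+02  7.270e+01  6.600e+01 -1.000e-01]
spot 0.72 [ 384.2 -289.     0. ]
```

Request:
servo_tool(increments="0 0 0 .5 .06 -.7 1;0 0 0 0 0 -1 1;0 0 0 0 0 -1 1;0 0 0 0 0 -1 1;0 0 0 0 0 -.9 1;0 0 0 0 0 -.6 1;0 0 0 0 0 0 .4;0 0 0 0 0 0 .4;0 0 0 0 0 0 .4;0 0 0 0 0 0 .4")

```text
time: 8.92
ee_pos: [0.3824, -0.2897, 0.0102]
orientation: [-179.9, 0.1, 179.9]
wrist_force: [-0.1, 0.5, -0.1]
grip_width: 0.0635
gripper_force: 0.1
```

Request:
servo_tool(increments="0 0 0 0 0 0 .4;0 0 0 0 0 0 .4;0 0 0 0 0 0 .4")

```text
time: 9.17
ee_pos: [0.3823, -0.2898, 0.0101]
orientation: [-179.9, 0.1, 179.9]
wrist_force: [1.6, 2.7, 7.5]
grip_width: 0.0596
gripper_force: 15.0
```

Request:
servo_tool(increments="0 0 0 0 0 .8 .4;0 0 0 0 0 1 .4;0 0 0 0 0 1 .4;0 0 0 .8 .8 .6 .4;0 0 0 1 1 0 .4;0 0 0 1 1 0 .4;0 0 0 1 1 0 .4;0 0 0 1 1 0 .4;0 0 0 1 1 0 .4;0 0 0 1 1 0 .4")

```text
time: 10.0
ee_pos: [0.5527, -0.1178, 0.0944]
orientation: [-180.0, 0.0, 179.9]
wrist_force: [1.0, -0.6, -0.5]
grip_width: 0.0595
gripper_force: 15.0
```

Request:
servo_tool(increments="0 0 0 1 1 0 .4;0 0 0 1 1 0 .4;0 0 0 .9 .7 -.5 .4;0 0 0 .45 .4 -1 .4;0 0 0 0 0 -.8 .4;0 0 0 0 0 -.4 .4;0 0 0 0 0 0 .4;0 0 0 0 0 0 .4")

```text
time: 10.67
ee_pos: [0.6353, -0.0424, 0.027]
orientation: [-180.0, -0.0, 179.9]
wrist_force: [0.3, -0.3, -1.0]
grip_width: 0.0598
gripper_force: 15.0
```

```bash
python3 - <<'E'
from h import *
look("small_tin",.034,"pics/w3.png");s=readout.state();print(s["wrist_force"],s["grip_width"])
E
```

```text
[635.3 -42.4  27. ] [-180.    -0.   179.9] 10.7
small_tin 0.8 [241. 434.] [617.7  40.1  54.4  38.9  89.9] [633.   60.   67.7  48.4  89.9]
spot 0.71 [630.2  49.8   0. ]
[ 0.08023359 -0.86880408 -1.46677226] 0.059611564688849754
```

View pics/w3.png

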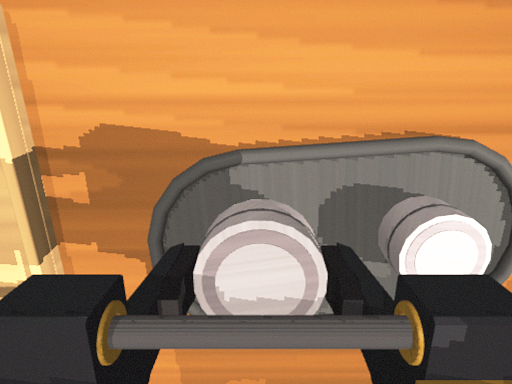

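The large tin is over the tray's left half at (260,275), and the small tin is standing at (437,245). Next I lower it and release.

Request:
servo_tool(increments="0 0 0 0 0 -.25 .4;0 0 0 0 0 -.15 .4;0 0 0 0 0 -.08 .4;0 0 0 0 0 -.05 .4;0 0 0 0 0 0 .4;0 0 0 0 0 0 .4")

```text
time: 11.32
ee_pos: [0.6353, -0.042, 0.0141]
orientation: [-180.0, -0.0, 179.9]
wrist_force: [-3.8, 0.6, 7.5]
grip_width: 0.0599
gripper_force: 15.0
```

Request:
servo_tool(increments="0 0 0 0 0 0 .75;0 0 0 0 0 0 .8;0 0 0 0 0 0 .8;0 0 0 0 0 .4 .8;0 0 0 0 0 1 .8;0 0 0 0 0 1 .8;0 0 -.6 -.7 -.4 1 1;0 0 -.6 -1 -.4 1 1;0 0 -.6 -1 -.4 1 1;0 0 -.6 -1 -.4 0 1")

```text
time: 12.15
ee_pos: [0.5437, -0.0827, 0.1533]
orientation: [-179.9, 0.5, 165.4]
wrist_force: [0.7, 0.5, 0.3]
grip_width: 0.0878
gripper_force: 0.0
```

Request:
servo_tool(increments="0 0 -.6 -1 -.4 0 1;0 0 -.5 -1 -.4 0 1;0 0 -.5 -1 -.5 0 1;0 0 -.5 -1 -.5 0 1;0 0 -.5 -.9 -.5 0 1;0 0 0 0 -.46 0 1;0 0 0 0 0 0 1")

```text
time: 12.73
ee_pos: [0.4206, -0.1527, 0.1491]
orientation: [-180.0, 0.1, 149.8]
wrist_force: [0.4, -0.3, 1.0]
grip_width: 0.0885
gripper_force: 0.0
```

```bash
python3 - <<'E'
from h import *
look("large_brush",.044,"pics/w4.png")
E
```

```text
[ 420.6 -152.7  149.1] [-1.800e+02  1.000e-01  1.498e+02] 12.7
large_brush 0.72 [184. 274.] [ 418.8 -138.6  110.4   36.9  -28.7] [ 430.6 -143.3  129.7   43.3  -28.7]
large_brush 0.55 [180.   0.] [ 306.3 -323.    13.8    4.6  -44. ] [ 298.5 -359.9   16.2    5.5  -44. ]
```

View pics/w4.png

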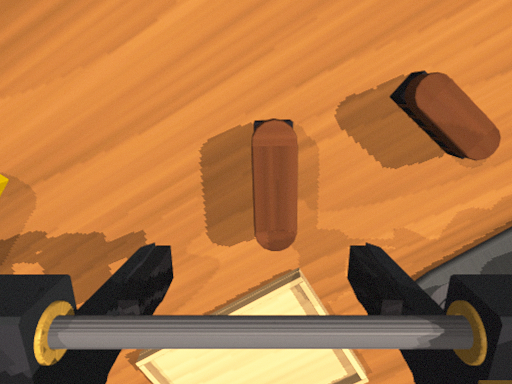

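The large brush is vertical in the picture at (275,185), and the small one is at upper right. I'll descend on the large brush.

Request:
servo_tool(increments="0 0 .17 0 .56 -.7 1;0 0 0 0 0 -1 1;0 0 0 0 0 -1 1;0 0 0 0 0 -1 1;0 0 0 0 0 -1 1;0 0 0 0 0 -.66 1;0 0 0 0 0 0 .2;0 0 0 0 0 0 .2;0 0 0 0 0 0 .2;0 0 0 0 0 0 .2", force=20)

```text
time: 13.72
ee_pos: [0.4213, -0.137, 0.0153]
orientation: [-180.0, 0.1, 151.0]
wrist_force: [-0.2, 1.1, 0.1]
grip_width: 0.0636
gripper_force: 0.0
```

Request:
servo_tool(increments="0 0 0 0 0 0 .2;0 0 0 0 0 0 .2;0 0 0 0 0 0 .2;0 0 0 0 0 0 .2;0 0 0 0 0 0 .2;0 0 0 0 0 0 .2")

```text
time: 14.22
ee_pos: [0.4206, -0.137, 0.0145]
orientation: [-180.0, 0.0, 150.9]
wrist_force: [-1.1, 1.1, 4.5]
grip_width: 0.0358
gripper_force: 20.0
```

Request:
servo_tool(increments="0 0 0 0 0 .6 .2;0 0 0 0 0 1 .2;0 0 .1 .2 -.4 .8 .2;0 0 .64 .7 -.75 0 .2;0 0 .64 .9 -.75 0 .2;0 0 .64 .9 -.75 0 .2;0 0 .64 .9 -.75 0 .2;0 0 .64 .9 -.75 0 .2;0 0 .64 .9 -.75 0 .2;0 0 .64 .9 -.75 0 .2")

```text
time: 15.05
ee_pos: [0.5787, -0.2789, 0.0737]
orientation: [180.0, -0.1, 178.6]
wrist_force: [0.0, -0.4, -0.8]
grip_width: 0.0357
gripper_force: 20.0
```

Request:
servo_tool(increments="0 0 .55 .72 -.75 0 .2;0 0 0 0 0 -.6 .2;0 0 0 0 0 0 .2;0 0 0 0 0 0 .2")

```text
time: 15.38
ee_pos: [0.5952, -0.2962, 0.058]
orientation: [179.9, -0.2, -178.3]
wrist_force: [0.4, -0.0, -1.3]
grip_width: 0.0357
gripper_force: 20.0
```

```bash
python3 - <<'E'
from h import *
look("caddy",.018,"pics/w5.png");s=readout.state();print(s["wrist_force"],s["grip_width"])
E
```

```text
[ 595.2 -296.2   58. ] [ 179.9   -0.2 -178.3] 15.4
caddy 0.77 [168. 351.] [ 575.6 -262.2  201.9  118.8  -89. ] [ 581.4 -258.7  221.3  130.3  -89. ]
spot 0.85 [ 592. -262.    0.]
[ 0.24212609 -0.40717644  0.0103577 ] 0.035680694815418613
```

View pics/w5.png

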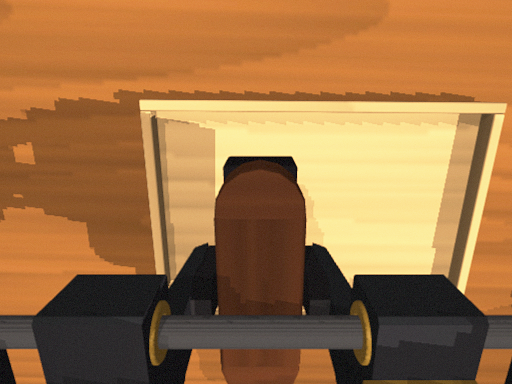

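The brush sits within the caddy's left part, with its near end at (260,165) clear of the wall at row 108. Lowering now.

Request:
servo_tool(increments="0 0 0 0 0 -.8 .2;0 0 0 0 0 -.4 .2;0 0 0 0 0 -.15 .2;0 0 0 0 0 -.08 .2;0 0 0 0 0 -.06 .2;0 0 0 0 0 0 .2;0 0 0 0 0 0 .2")

```text
time: 16.12
ee_pos: [0.5962, -0.2971, 0.0226]
orientation: [-180.0, 0.0, -178.3]
wrist_force: [0.7, 0.3, -1.4]
grip_width: 0.0355
gripper_force: 20.0
```

Request:
servo_tool(increments="0 0 0 0 0 -.06 .2;0 0 0 0 0 -.04 .2;0 0 0 0 0 0 .2;0 0 0 0 0 0 .2")

```text
time: 16.45
ee_pos: [0.5963, -0.2971, 0.0206]
orientation: [-180.0, 0.1, -178.3]
wrist_force: [-1.6, 1.7, 5.7]
grip_width: 0.036
gripper_force: 20.0
```

Request:
servo_tool(increments="0 0 0 0 0 0 .5;0 0 0 0 0 0 .55;0 0 0 0 0 0 .55;0 0 0 0 0 .4 .55;0 0 0 0 0 .8 .55;0 0 0 0 0 1 .55;0 0 0 0 0 1 .8;0 0 .2 -.5 1 1 1;0 0 .2 -.5 1 1 1;0 0 .2 -.5 1 0 1")

```text
time: 17.28
ee_pos: [0.5595, -0.2222, 0.1549]
orientation: [-179.7, 0.4, -174.7]
wrist_force: [1.1, 0.4, 0.6]
grip_width: 0.073
gripper_force: 0.0
```

Request:
servo_tool(increments="0 0 .2 -.5 1 0 1;0 0 .2 -.5 1 0 1;0 0 .2 -.5 1 0 1;0 0 .25 -.5 1 0 1;0 0 .25 -.5 1 0 1;0 0 .25 -.5 1 0 1;0 0 .25 -.55 1 0 1;0 0 .26 -.55 1 0 1;0 0 .26 -.56 1 0 1;0 0 0 0 0 0 1")

```text
time: 18.12
ee_pos: [0.4394, 0.0063, 0.1501]
orientation: [179.9, -0.0, -161.7]
wrist_force: [0.6, -0.0, 0.3]
grip_width: 0.0881
gripper_force: 0.0
```

```bash
python3 - <<'E'
from h import *
look("small_brush",.044)
E
```

```text
[439.4   6.3 150.1] [ 179.9   -0.  -161.7] 18.1
small_brush 0.56 [195. 262.] [437.7   7.1  85.6  30.4  19.2] [450.7  11.4 100.5  35.8  19.2]
spot 0.61 [440.1  13.8   0. ]
```

Request:
servo_tool(increments="0 0 .15 0 .03 -.76 1;0 0 0 0 0 -1 1;0 0 0 0 0 -1 1;0 0 0 0 0 -1 1;0 0 0 0 0 -1 1;0 0 0 0 0 -.66 1;0 0 0 0 0 0 .2;0 0 0 0 0 0 .2;0 0 0 0 0 0 .2;0 0 0 0 0 0 .2")

```text
time: 19.1
ee_pos: [0.4428, 0.0034, 0.0151]
orientation: [-179.9, 0.1, -161.1]
wrist_force: [-0.1, -1.1, 0.1]
grip_width: 0.0632
gripper_force: 0.0
```

Request:
servo_tool(increments="0 0 0 0 0 0 .2;0 0 0 0 0 0 .2;0 0 0 0 0 0 .2;0 0 0 0 0 0 .2;0 0 0 0 0 0 .2;0 0 0 0 0 0 .2;0 0 0 0 0 0 .2;0 0 0 0 0 0 .2")

```text
time: 19.77
ee_pos: [0.442, 0.0039, 0.0141]
orientation: [-180.0, 0.0, -161.1]
wrist_force: [-1.1, 0.4, 3.2]
grip_width: 0.0298
gripper_force: 20.0
```

Request:
servo_tool(increments="0 0 0 0 0 .6 .2;0 0 0 0 0 1 .2;0 0 0 0 -.4 .8 .2;0 0 -.3 .5 -1 0 .2;0 0 -.3 .6 -1 0 .2;0 0 -.3 .7 -1 0 .2;0 0 -.3 .7 -1 0 .2;0 0 -.3 .7 -1 0 .2;0 0 -.3 .7 -1 0 .2;0 0 -.3 .7 -1 0 .2")

```text
time: 20.6
ee_pos: [0.5575, -0.1825, 0.0736]
orientation: [180.0, -0.0, -173.8]
wrist_force: [0.7, 0.2, 0.0]
grip_width: 0.0299
gripper_force: 20.0
```

Request:
servo_tool(increments="0 0 -.4 .7 -1 0 .2;0 0 -.37 .78 -.88 0 .2;0 0 0 0 0 -.6 .2;0 0 0 0 0 0 .2;0 0 0 0 0 0 .2")

```text
time: 21.02
ee_pos: [0.5932, -0.2276, 0.0579]
orientation: [179.9, -0.2, -178.3]
wrist_force: [-0.3, -0.3, 0.0]
grip_width: 0.0298
gripper_force: 20.0
```

```bash
python3 - <<'E'
from h import *
look("small_brush",.09,"pics/w6.png");s=readout.state();print(s["wrist_force"],s["grip_width"])
E
```

```text
[ 593.2 -227.6   57.9] [ 179.9   -0.2 -178.3] 21.0
small_brush 0.91 [260. 260.] [ 570.6 -227.6   57.6   29.     1.5] [ 615.6 -226.3  102.8   51.7    1.5]
spot 0.93 [ 615.  -221.5    0. ]
[ 0.4094966   0.4117138  -0.21002384] 0.029881600670863873
```

View pics/w6.png

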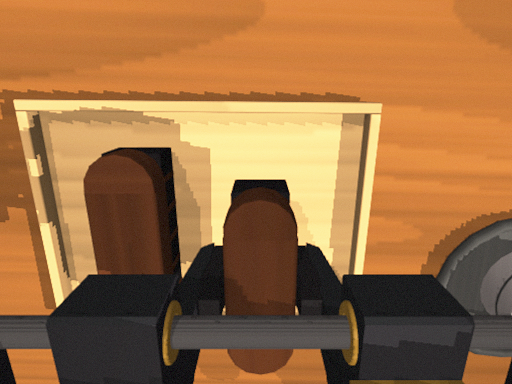

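The large brush lies square at left (130,215). The small one hangs over the right part at (260,270), clear of it.

Request:
servo_tool(increments="0 0 0 0 0 -.8 .2;0 0 0 0 0 -.4 .2;0 0 0 0 0 -.15 .2;0 0 0 0 0 -.08 .2;0 0 0 0 0 -.06 .2;0 0 0 0 0 -.04 .2;0 0 0 0 0 -.04 .2;0 0 0 0 0 0 .2;0 0 0 0 0 0 .2")

```text
time: 21.92
ee_pos: [0.5942, -0.2283, 0.0202]
orientation: [-180.0, 0.0, -178.3]
wrist_force: [0.2, 0.1, 1.6]
grip_width: 0.03
gripper_force: 20.0
```

Request:
servo_tool(increments="0 0 0 0 0 -.02 .45;0 0 0 0 0 0 .48;0 0 0 0 0 0 .48;0 0 0 0 0 .4 .48;0 0 0 0 0 .8 .48;0 0 0 0 0 1 .48;0 0 0 -.2 .5 1 .8;0 0 0 -.4 1 1 1;0 0 0 -.4 1 1 1;0 0 0 -.4 1 0 1")

```text
time: 22.75
ee_pos: [0.5601, -0.1406, 0.1547]
orientation: [-179.8, 0.4, -178.3]
wrist_force: [0.5, -0.0, -0.2]
grip_width: 0.0666
gripper_force: 0.0
```

Request:
servo_tool(increments="0 0 -.1 -.4 1 0 1;0 0 -.1 -.4 1 0 1;0 0 -.1 -.4 1 0 1;0 0 -.1 -.4 1 0 1;0 0 -.1 -.4 1 0 1;0 0 -.1 -.4 1 0 1;0 0 -.1 -.4 1 0 1;0 0 -.1 -.4 1 0 1;0 0 -.1 -.4 1 0 1;0 0 -.1 -.4 1 0 1")

```text
time: 23.58
ee_pos: [0.4584, 0.1104, 0.1501]
orientation: [180.0, 0.1, 175.7]
wrist_force: [-0.3, -0.3, 0.0]
grip_width: 0.088
gripper_force: 0.0
```

Request:
servo_tool(increments="0 0 -.1 -.4 1 0 1;0 0 -.1 -.4 1 0 1;0 0 -.1 -.4 1 0 1;0 0 -.1 -.4 1 0 1;0 0 -.05 -.4 1 0 1;0 0 0 -.4 1 0 1;0 0 0 -.4 1 0 1;0 0 0 0 .8 0 1;0 0 0 0 0 0 1")

```text
time: 24.33
ee_pos: [0.3885, 0.307, 0.1501]
orientation: [179.9, 0.1, 173.2]
wrist_force: [0.6, 0.8, 0.3]
grip_width: 0.0879
gripper_force: 0.0
```

```bash
python3 - <<'E'
from h import *
look("plank",.014,"pics/w7.png")
E
```

```text
[388.5 307.  150.1] [1.799e+02 1.000e-01 1.732e+02] 24.3
plank 0.86 [182. 262.] [386.9 307.8 116.9  45.9  -7.3] [390.8 307.4 122.7  48.1  -7.3]
spot 0.91 [386.2 308.6   0. ]
```

View pics/w7.png

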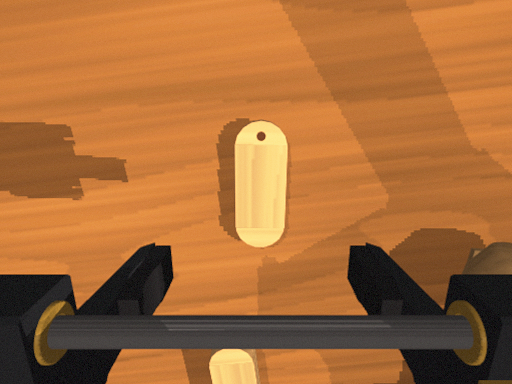

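The plank is at (262,182) with its dark spot toward the robot, and the pile's end shows at the bottom (232,365). Before grasping I'll measure the pile from above.

Request:
servo_tool(increments="0 0 .15 .8 -.22 .1 1;0 0 .15 .8 -.22 .1 1;0 0 .15 .8 -.22 .1 1;0 0 .15 .8 -.22 .1 1;0 0 .15 .8 -.22 .1 1;0 0 .15 .8 -.22 .1 1;0 0 .15 .8 -.22 .1 1;0 0 .15 .8 -.22 .1 1;0 0 .15 .8 -.22 0 1;0 0 .15 .9 -.22 0 1")

```text
time: 25.32
ee_pos: [0.5925, 0.2474, 0.1697]
orientation: [-180.0, -0.0, -178.0]
wrist_force: [-0.6, 0.6, -0.2]
grip_width: 0.088
gripper_force: 0.0
```

Request:
servo_tool(increments="0 0 0 0 0 0 1;0 0 0 0 0 0 1")

```text
time: 25.48
ee_pos: [0.592, 0.2477, 0.1689]
orientation: [-180.0, -0.0, -178.2]
wrist_force: [-0.3, -0.1, 0.2]
grip_width: 0.0879
gripper_force: 0.0
```

```bash
python3 - <<'E'
from h import *
im,P=look("pile",.037)
b=[(n,d["point"]) for n in("pile","plank") for d in spot_point("wrist",n)[:1]]
for n,p in b: print(n,[np.round(ray("wrist",p,z,P)*1000) for z in(.028,.037,.046)])
m=outline_of("wrist","pile")[0]["mask"]
for z in(.028,.034,.04,.046): print(z,maskpose("wrist",m,z,P))
cv2.imwrite("pics/w8.png",im)
E
```

```text
[592.  247.7 168.9] [-180.    -0.  -178.2] 25.5
pile 0.59 [196. 266.] [ 5.984e+02  2.562e+02  1.168e+02  4.520e+01 -1.000e-01] [ 6.099e+02  2.576e+02  1.323e+02  5.120e+01 -1.000e-01]
spot 0.81 [614.8 254.4   0. ]
pile [array([606., 254.,  28.]), array([603., 253.,  37.]), array([600., 253.,  46.])]
0.028 [ 6.012e+02  2.566e+02  1.206e+02  4.670e+01 -1.000e-01]
0.034 [ 5.994e+02  2.563e+02  1.181e+02  4.570e+01 -1.000e-01]
0.04 [ 5.975e+02  2.561e+02  1.155e+02  4.470e+01 -1.000e-01]
0.046 [ 5.956e+02  2.559e+02  1.130e+02  4.370e+01 -1.000e-01]
```

View pics/w8.png

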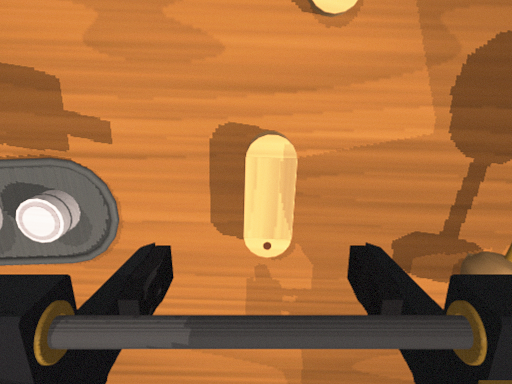

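The pile top is centred near (271,196), with its spot at (267,245). I'll refine it by colour on this same picture.

```bash
python3 - <<'E'
from h import *
def seg(cam,im,P,c):
    hsv=cv2.cvtColor(im,cv2.COLOR_BGR2HSV).astype(int)
    g=im[:,:,0].astype(int)  # blue: pale wood high
    o=outline_of(cam,"pile")[0]["mask"]; k=np.ones((9,9),'uint8')
    win=cv2.dilate(o.astype('uint8'),k)>0; core=cv2.erode(o.astype('uint8'),np.ones((5,5),'uint8'))>0
    th=(np.median(g[core])+np.median(g[win&~o]))/2
    m=((g>th)&win).astype('uint8'); m=cv2.morphologyEx(m,cv2.MORPH_CLOSE,k)
    print(cam,o.sum(),m.sum(),th)
    for z in(.028,.034,.04,.046):
        ys,xs=np.nonzero(m); w=np.array([ray(cam,(a,b),z,P)[:2] for a,b in zip(ys,xs)])*1000
        ev,V=np.linalg.eigh(np.cov(w.T)); v=V[:,1]*np.sign(V[0,1])
        print(z,w.mean(0).round(1),"yaw",np.degrees(np.arctan2(v[1],v[0])).round(2),maskpose(cam,m,z,P), "area len/wid sd",np.sqrt(ev).round(2))
for c in("wrist","top","scene"):
    P=optics.camera_params(c); im=optics.camera(c)
    try: seg(c,im,P,c)
    except Exception as e: print(c,e)
E
python3 -c "
import numpy as np
x,y=np.meshgrid(np.arange(-59,59,.5),np.arange(-23,23,.5));m=np.maximum(abs(x)-36,0)**2+y**2<529
print(x[m].std(),y[m].std())"
```

```text
wrist 5753 5628 92.0
0.028 [600.1 257. ] yaw -0.46 [ 6.031e+02  2.571e+02  1.179e+02  4.650e+01 -5.000e-01] area len/wid sd [12.82 31.73]
0.034 [598.3 256.8] yaw -0.46 [ 6.012e+02  2.569e+02  1.154e+02  4.550e+01 -5.000e-01] area len/wid sd [12.55 31.07]
0.04 [596.4 256.6] yaw -0.46 [ 5.993e+02  2.567e+02  1.130e+02  4.450e+01 -5.000e-01] area len/wid sd [12.28 30.41]
0.046 [594.5 256.4] yaw -0.46 [ 5.973e+02  2.565e+02  1.105e+02  4.360e+01 -5.000e-01] area len/wid sd [12.02 29.75]
top 2017 2006 44.5
0.028 [ 587.3 -255.5] yaw 88.79 [ 590.5 -259.3  203.1  152.5  -88.7] area len/wid sd [48.19 63.92]
0.034 [ 585.7 -253.9] yaw 88.79 [ 588.9 -257.8  202.   151.7  -88.7] area len/wid sd [47.93 63.58]
0.04 [ 584.1 -252.4] yaw 88.79 [ 587.3 -256.3  200.9  150.8  -88.7] area len/wid sd [47.67 63.24]
0.046 [ 582.5 -250.9] yaw 88.79 [ 585.6 -254.7  199.9  150.   -88.7] area len/wid sd [47.41 62.9 ]
scene 621 584 110.0
0.028 [605.2 255.7] yaw 1.82 [ 6.064e+02  2.549e+02  1.317e+02  4.710e+01 -2.000e-01] area len/wid sd [12.91 34.21]
0.034 [608.8 255.5] yaw 1.82 [ 6.100e+02  2.548e+02  1.309e+02  4.690e+01 -2.000e-01] area len/wid sd [12.84 34.03]
0.04 [612.4 255.3] yaw 1.82 [ 6.136e+02  2.546e+02  1.302e+02  4.660e+01 -2.000e-01] area len/wid sd [12.77 33.84]
0.046 [616.1 255.1] yaw 1.82 [ 6.173e+02  2.544e+02  1.295e+02  4.640e+01 -2.000e-01] area len/wid sd [12.7  33.66]
31.650878727262185 12.602064932290578
```

Request:
servo_tool(increments="0 0 -.15 -.8 .24 -.1 1;0 0 -.15 -.8 .24 -.1 1;0 0 -.15 -.8 .24 -.1 1;0 0 -.15 -.8 .24 -.5 1;0 0 -.15 -.8 .24 -.5 1;0 0 -.15 -.8 .24 -.5 1;0 0 -.15 -.8 .24 -.5 1;0 0 -.15 -.8 .24 -.5 1;0 0 -.15 -.8 .24 -.5 1;0 0 -.17 -1 .24 -.5 1")

```text
time: 26.92
ee_pos: [0.3862, 0.3096, 0.0739]
orientation: [180.0, 0.1, 172.8]
wrist_force: [1.0, 0.8, 0.1]
grip_width: 0.0882
gripper_force: 0.0
```

Request:
servo_tool(increments="0 0 0 0 0 -.7 1;0 0 0 0 0 -.7 1;0 0 0 0 0 -.7 1;0 0 0 0 0 -.4 1;0 0 0 0 0 0 1")

```text
time: 27.33
ee_pos: [0.3857, 0.309, 0.0102]
orientation: [-179.9, -0.2, 172.9]
wrist_force: [-0.2, -0.1, 0.2]
grip_width: 0.088
gripper_force: 0.0
```

Request:
servo_tool(increments="0 0 0 .05 0 -.2 1;0 0 0 0 0 -.1 1;0 0 0 0 0 0 .3;0 0 0 0 0 0 .3;0 0 0 0 0 0 .3;0 0 0 0 0 0 .3;0 0 0 0 0 0 .3;0 0 0 0 0 0 .3;0 0 0 0 0 0 .3;0 0 0 0 0 0 .3", force=20)

```text
time: 28.17
ee_pos: [0.3878, 0.3093, 0.0044]
orientation: [180.0, 0.0, 172.9]
wrist_force: [-0.7, -0.2, 1.9]
grip_width: 0.0461
gripper_force: 20.0
```

Request:
servo_tool(increments="0 0 0 0 0 .5 .3;0 0 0 0 0 1 .3;0 0 0 0 0 1 .3;0 0 .1 .7 -.2 1 .3;0 0 .15 .9 -.22 .3 .3;0 0 .15 .9 -.22 0 .3;0 0 .15 .9 -.22 0 .3;0 0 .15 .9 -.22 0 .3;0 0 .15 .9 -.22 0 .3;0 0 .15 .9 -.22 0 .3")

```text
time: 29.0
ee_pos: [0.5411, 0.2709, 0.0991]
orientation: [-180.0, -0.0, 178.9]
wrist_force: [-0.1, 0.5, -0.5]
grip_width: 0.0456
gripper_force: 20.0
```

Request:
servo_tool(increments="0 0 .13 .9 -.22 0 .3;0 0 0 .9 -.22 -.4 .3;0 0 0 .59 -.15 -.2 .3;0 0 0 0 0 0 .3;0 0 0 0 0 0 .3")

```text
time: 29.42
ee_pos: [0.5997, 0.2563, 0.0835]
orientation: [-180.0, -0.1, 179.6]
wrist_force: [-0.7, 0.9, -0.3]
grip_width: 0.0458
gripper_force: 20.0
```

```bash
python3 - <<'E'
from h import *
look("plank",.1,"pics/w9.png");s=readout.state();print(s["wrist_force"],s["grip_width"])
E
```

```text
[599.7 256.3  83.5] [-1.800e+02 -1.000e-01  1.796e+02] 29.4
plank 0.95 [239. 263.] [578.2 256.8  80.5  44.7  -0.9] [623.1 256.  142.3  79.1  -0.9]
spot 0.8 [643.  258.9   0. ]
[-0.98020245  0.16262666 -0.03248692] 0.0457155248758298
```

View pics/w9.png

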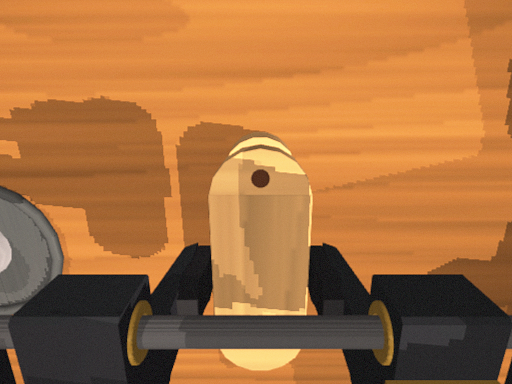

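The plank at (260,260) hangs laterally centred over the pile, whose end peeks out at (262,147). I'll lower it in small steps.

Request:
servo_tool(increments="0 0 0 0 0 -.7 .3;0 0 0 0 0 -.5 .3;0 0 0 0 0 -.1 .3;0 0 0 0 0 -.06 .3;0 0 0 0 0 0 .3")

```text
time: 29.98
ee_pos: [0.5999, 0.2569, 0.0509]
orientation: [180.0, 0.0, 179.7]
wrist_force: [0.9, -0.7, -0.7]
grip_width: 0.0454
gripper_force: 20.0
```

Request:
servo_tool(increments="0 0 0 0 0 -.06 .3;0 0 0 0 0 -.06 .3;0 0 0 0 0 -.06 .3;0 0 0 0 0 0 .3")

```text
time: 30.32
ee_pos: [0.5999, 0.2566, 0.0457]
orientation: [-180.0, -0.0, 179.7]
wrist_force: [-0.0, -1.0, -0.1]
grip_width: 0.0455
gripper_force: 20.0
```

Request:
servo_tool(increments="0 0 0 0 0 -.06 .3;0 0 0 0 0 -.06 .3;0 0 0 0 0 -.06 .3;0 0 0 0 0 0 .3")

```text
time: 30.65
ee_pos: [0.5998, 0.2565, 0.0408]
orientation: [-180.0, -0.0, 179.7]
wrist_force: [-0.0, -0.7, -0.4]
grip_width: 0.0456
gripper_force: 20.0
```

```bash
python3 - <<'E'
from h import *
im=optics.camera("wrist");cv2.imwrite("pics/w10.png",cv2.resize(im[100:384,150:370],None,fx=2,fy=2))
s=readout.state();print(s["ee_pos"],s["wrist_force"])
E
```

```text
[0.59990017 0.2565591  0.04101745] [-0.58247616  0.90390215 -0.06805761]
```

View pics/w10.png

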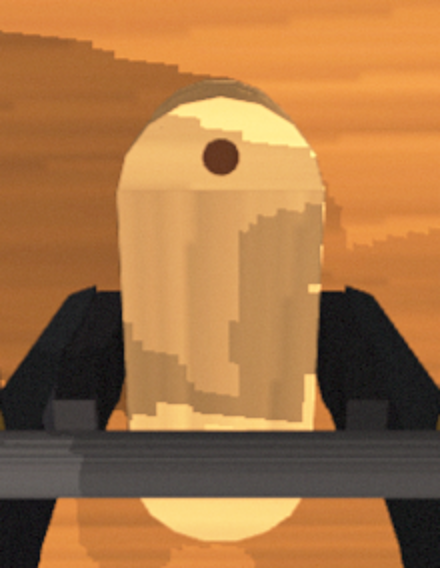

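The crop shows the plank's near end at (220,95) overlapping the pile's end edge at (222,80) by roughly the plank's thickness, and both sides flush. It hasn't touched yet.

Request:
servo_tool(increments="0 0 0 0 0 -.05 .3;0 0 0 0 0 -.05 .3;0 0 0 0 0 0 .3;0 0 0 0 0 0 .3")

```text
time: 31.03
ee_pos: [0.6, 0.2566, 0.0387]
orientation: [-180.0, -0.0, 179.7]
wrist_force: [-0.8, -0.5, -0.2]
grip_width: 0.0456
gripper_force: 20.0
```

Request:
servo_tool(increments="0 0 0 0 0 -.05 .3;0 0 0 0 0 -.05 .3;0 0 0 0 0 0 .3;0 0 0 0 0 0 .3")

```text
time: 31.37
ee_pos: [0.6, 0.2565, 0.0361]
orientation: [-180.0, -0.0, 179.7]
wrist_force: [0.8, -0.2, -1.2]
grip_width: 0.0454
gripper_force: 20.0
```

Request:
servo_tool(increments="0 0 0 0 0 -.05 .3;0 0 0 0 0 -.05 .3;0 0 0 0 0 0 .3;0 0 0 0 0 0 .3")

```text
time: 31.7
ee_pos: [0.6001, 0.2566, 0.0358]
orientation: [180.0, 0.1, 179.7]
wrist_force: [-5.2, -2.1, 14.3]
grip_width: 0.0456
gripper_force: 20.0
```

Contact at 14 N. I'll ease off, release and lift.

Request:
servo_tool(increments="0 0 0 0 0 .05 .3;0 0 0 0 0 0 .3;0 0 0 0 0 0 .58;0 0 0 0 0 0 .66;0 0 0 0 0 0 .66;0 0 0 0 0 .3 .66;0 0 0 0 0 .7 .66;0 0 0 0 0 1 .8;0 0 0 0 0 1 1;0 0 0 0 0 1 1")

```text
time: 32.53
ee_pos: [0.5999, 0.2566, 0.1365]
orientation: [180.0, -0.0, 179.7]
wrist_force: [0.4, -0.7, 0.2]
grip_width: 0.0761
gripper_force: 0.0
```

Request:
servo_tool(increments="0 0 0 -.3 0 1 1;0 0 0 -.6 0 .5 1;0 0 0 -1 0 0 1;0 0 0 -1 0 0 1;0 0 0 0 0 0 1;0 0 0 0 0 0 1")

```text
time: 33.03
ee_pos: [0.527, 0.2568, 0.1734]
orientation: [180.0, 0.0, 179.7]
wrist_force: [-1.0, -0.2, 0.3]
grip_width: 0.0881
gripper_force: 0.0
```

```bash
python3 - <<'E'
from h import *
P=optics.camera_params("wrist");im=optics.camera("wrist");sc=optics.camera("scene")
d=outline_of("wrist","plank")
print([(round(q["p"],2),maskpose("wrist",q["mask"],.046,P)) for q in d[:2]],readout.state()["ee_pos"],readout.state()["time"])
a=cv2.resize(sc[120:310,90:450],(720,380));cv2.imwrite("pics/fin.png",cv2.vconcat([a,cv2.copyMakeBorder(cv2.resize(im[180:384:1,150:400],(270,220)),0,0,0,450,0)]))
E
```

```text
[(0.71, array([595.4, 256.6, 117.1,  46.5,  -0.7]))] [0.5284522  0.25652944 0.17256202] 33.1833
```

View pics/fin.png

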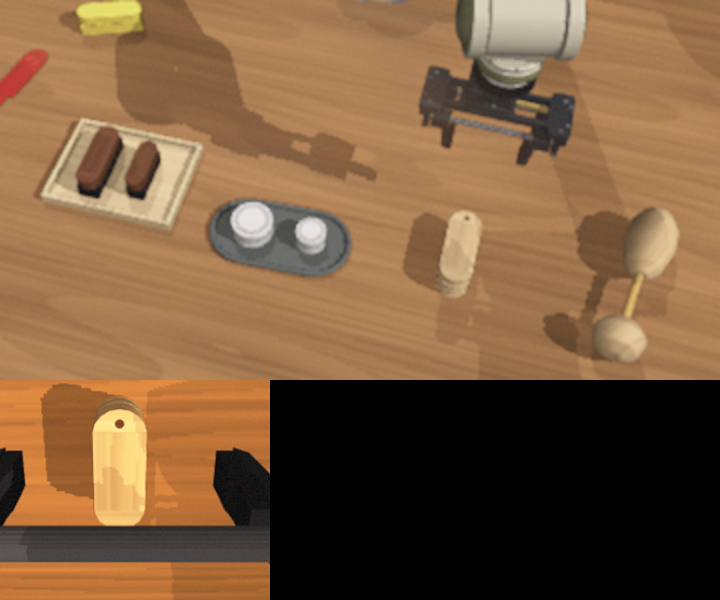

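The final view shows both tins flat in the oval tray at (253,222) and (311,235), and both brushes square in the caddy at (100,160) and (143,168). The plank is flush on the pile at (462,250), and the bystanders haven't moved. Handing in.

```bash
python3 -c "from station import job;print(job.sign_off())"
```

```text
the job is handed in; nothing more can be done
None
```

I handed the job in at about 33 s: both tins are in the oval tray, both brushes are bristles down in the caddy, and the plank was lowered to contact on the pile and released in line with it, all as seen in the final pictures.

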